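# Run the locked length stop home on its gauge rail

### The arm

A 6-joint arm with a two-finger parallel gripper is mounted at the origin on the work surface. World frame = base frame: x ahead of the robot, y to its left, z up, the work surface at z = 0. Lengths are in m, angles in rad, forces in N, time in s.
With the tool pointing down it reaches from about 0.275 to 0.75 m from the base axis. Payload 10.2 kg.
Tool frame: the origin (TCP) lies on the centre line of the jaws, within the pads' length; the fingertips stand 25 mm ahead of it and the grasp point (between the pads) lies 6 mm ahead of it; z points along the fingers, y is the line along which they close (so a half turn about z gives the same grasp; the last joint's range is limited). The gripper opens to 85 mm and grips with 20 to 120 N. Pads are 22 mm wide; open, the fingers measure 114 mm over their backs; the gripper's body (76 mm by 85 mm) begins 54 mm behind the grasp point. The pads swing forward as they close: fully open they stand 13 mm farther back than shut.
Start: joints at [-1.478, 0.313, 1.498, -0, 1.331, -0.223], TCP at [0.163, -0.499, 0.256] pointing down, gripper open.
Joint ranges: [-2.94, 2.94], [-0.97, 2.17], [0.19, 2.56], [-1.23, 4.37], [0.02, 3.11], [-2.88, 2.88]. Speed limits (rad/s): [2.39, 2.39, 3.01, 3.14, 3.14, 3.14].

### API

Orientations are given as [roll, pitch, yaw] about the fixed x, y, z axes, in that order (R = Rz(yaw) Ry(pitch) Rx(roll)).
In Python, from workcell import r gives the robot as it stands.
- The arm moves only by the tool move_arm, never from a script. Its argument "increments" is a list that holds one entry, the list of rows, each a list of 7 numbers: the turn, a rotation vector about the tool's x, y, z in degrees, then the shift along the tool's x, y, z in cm, then the closure, from 0 (fully open) to 1 (shut). A call has 1 to 12 rows; each row is the pose to reach, as a shift and turn from the pose commanded when the call began, along the tool's axes at that moment; what a row does not reach only later rows make up. A row lasts 1/8 s, in which the tool goes at most 62.5 mm and 10.7 degrees, less where a joint would pass 70% of its speed; a pose out of reach is approached as far as the arm can. A call with a gripper value outside its range is refused whole. The fingers move at their own pace and stop on an object; the grip force is fixed at half the most. Time passes only in rows, so rows that repeat a pose let the fingers close. It gives the time, the measured TCP pose, the force, the opening and the grip force at its end, in the units of the state.
- r.sense(): the state, without advancing time (a new reading comes with each control period).
- r.camera(name): name is "scene" or "top"; returns a dict with "pixels" (480x640x3 uint8, red, green, blue), "range_z" (480x640 float32, m along the optical axis (not along the pixel's ray), 0 where there is no reading), "K" (3x3 intrinsics, pixels), "origin" and "rotation" of the camera in the world. Camera axes: x right, y up, looking along -z (the intrinsics and any distortion apply to the point x, -y, -z); pixel columns grow to the right and rows downward; lengths in m; the calibration is good to about 2 mm. A picture is of the moment at which its call begins.
- r.sign_off(): hands the job in; it is judged then, once.
The state is a dict: "t": time; "joint_pos": joint angles; "joint_velocities": joint speeds; "effort": joint torques, N m; "tcp_pos": TCP position; "eef_rot": TCP orientation; "wrist_force": force on the tool from outside, world axes, zero at the start; "ft_torque": the same for the moment, N m; "finger_gap": finger opening in m; "gripper_force": force on a finger pad.
Only numpy, scipy, OpenCV 4.12 (cv2) and the standard library are available. Lean on these libraries where they do the work, as an engineer would, in place of code of your own. Each camera call takes 0.05 s, during which the arm holds its last target. There are 200 camera calls.

### The job

Set the length stop on the bench's gauge rail to zero: with a fingertip, press the round lock button on top of the grey carriage down and keep it held down while you push the carriage along its rail, in one go, until it is fully home against the upright end stop. Then let the button spring back up so that the carriage is locked there, and move clear. Only touch and push, without pinching or forcing anything, and leave the loose things beside the rail where they are.

Things in the scene. Friction and masses are not known exactly. Their poses are not given: they have to be found in the camera images.
- rail: Aluminium gauge rail fixed flat on the bench, 60 mm wide, 31 mm high, about 370 mm long, with a scale on top. Origin: under its middle, on the bench top. Its y axis runs along the rail towards the end stop (the carriage's travel direction), x across it, z up. The end stop is a dark steel block 86 mm wide and 98 mm high at the +y end; the other end has only a low 26 mm plate.
- stop_face (a point): Middle of the rubber buffer on the end stop, 43 mm above the bench, 150 mm along the rail's y from its origin; the carriage's front face meets it when the carriage is home.
- carriage (a joint): Carriage position on the rail in metres: 0 at the end away from the stop, 0.18 home against it; starts from 0 to 0.08. Grey saddle 90 mm wide, 120 mm long, 0.5 to 1 kg, flat deck 55 mm above the bench. Free, it slides with about 1.5 N of drag; with its button up a pawl locks it between hidden teeth 6 mm apart (1.5 mm of play each way) against a push of 30 N. The last notch is at home.
- lock_button (a joint): How far the lock button is pressed down, in metres: 0 up (carriage locked), 0.009 fully down. It springs back by itself. It starts to move at about 4 N and is fully down at about 7.5 N; the lock is free once it is more than 3 mm down, so hold it 4 to 9 mm down while sliding. Let go with the carriage home, it comes fully up.
- button_top (a point): Centre of the top face of the lock button, which rides on the carriage: a bare metal disc 40 mm in diameter, in a black ring, that stands 12 mm above the carriage's deck (67 mm above the bench when up), 18 mm behind the carriage's middle.
- wall_face (a point): Point on the carriage's thumb wall, 20 mm above the deck (75 mm above the bench): the upright wall across the deck, 90 mm wide, 30 mm high (top 85 mm above the bench), with its upright face 30 mm ahead of the button's centre, towards the end stop; in front of it the carriage slopes down. A fingertip that rests on the button can push against this face.
- offcut: Loose steel bar offcut standing upright, 36 mm diameter, 50 mm high; origin at its underside. Beside the rail; leave alone.
- holder: Loose dark steel tool holder standing on its flange, 48 mm diameter, 66 mm high, tapering upwards; origin at its underside. Leave alone.
- tin: Loose small tin, 52 mm diameter, 60 mm high; origin at its underside. Leave alone.
- wrench: Loose steel wrench lying flat beside the rail, 150 mm long; origin at its underside. Leave alone.

How it is judged:
By the outcome, as a careful person would: the job done as asked, in the order asked, and still so for the second after the job is handed in, with the robot touching nothing.
It also fails if it takes over 42 s, if anything falls off the work surface, if the arm or the gripper's body presses on something with over 40 N, if the wrist force passes 120 N, or if a joint passes its speed limit or range.

## Working session

There is one attempt and no reset: what is moved stays moved. The work goes in short steps, Python scripts to look and compute and a tool call to move; the robot and the scene stay as the last step left them, time stands still between calls to the robot, and variables do not carry over. Pictures are saved under pics/ and viewed, at most 10 in all, crops included, and the job is handed in when it is done.

Besides the shell and the picture viewer there is one more tool, called after ">>>" as name(argument=value, ...) on one line, values as JSON. move_arm: Moves the arm, as the interface text tells. Its arguments: {"type":"object","properties":{"increments":{"type":"array"}},"required":["increments"]}

```bash
mkdir -p pics; ls
python3 - <<'E'
from workcell import r
import cv2,numpy as np
for n in("scene","top"):
    c=r.camera(n); cv2.imwrite(f"pics/{n}0.png",c["pixels"][:,:,::-1]); np.savez(f"{n}0.npz",**c)
    print(n,c["K"],c["origin"],c["rotation"].round(4) if hasattr(c["rotation"],'round') else c["rotation"],c.keys())
print(r.sense())
E
```

```text
pics
scene [[453.98482987   0.         315.16593516]
 [  0.         453.98482987 242.82959023]
 [  0.           0.           1.        ]] [ 1.05338256 -0.12585466  0.51428993] [ 0.8529 -0.0113  1.2506] dict_keys(['pixels', 'range_z', 'K', 'origin', 'rotation'])
top [[569.16519014   0.         320.40917566]
 [  0.         569.16519014 242.27313755]
 [  0.           0.           1.        ]] [0.43856935 0.0574422  0.91504177] [ 0.1374 -0.0146 -1.5973] dict_keys(['pixels', 'range_z', 'K', 'origin', 'rotation'])
{'t': 0.1, 'joint_pos': array([-1.47842165e+00,  3.13418419e-01,  1.49834928e+00, -1.68087558e-05,
        1.33100604e+00, -2.23421362e-01]), 'joint_velocities': array([ 0.00105124, -0.00043702, -0.00243837, -0.00087155, -0.00122268,
       -0.00083828]), 'effort': array([ 2.22401686e-03, -4.12901008e+01, -2.60144430e+01, -1.86815637e-04,
        2.98493302e-03,  2.15115153e-05]), 'tcp_pos': array([ 0.16300631, -0.49884454,  0.25578427]), 'eef_rot': array([-3.14043730e+00, -2.45773128e-04,  3.15799899e-01]), 'wrist_force': array([ 0.14973013, -0.24340549, -0.90091793]), 'ft_torque': array([-0.01154707, -0.0239564 ,  0.02249152]), 'gripper_force': 0.0, 'finger_gap': 0.08551555084681343}
```

View pics/scene0.png

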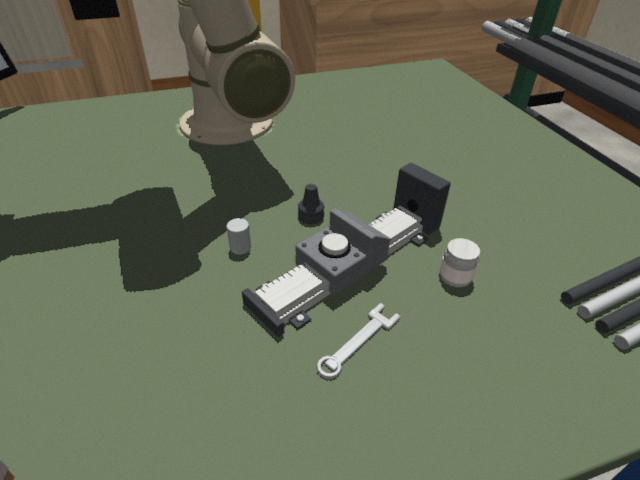

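View pics/top0.png

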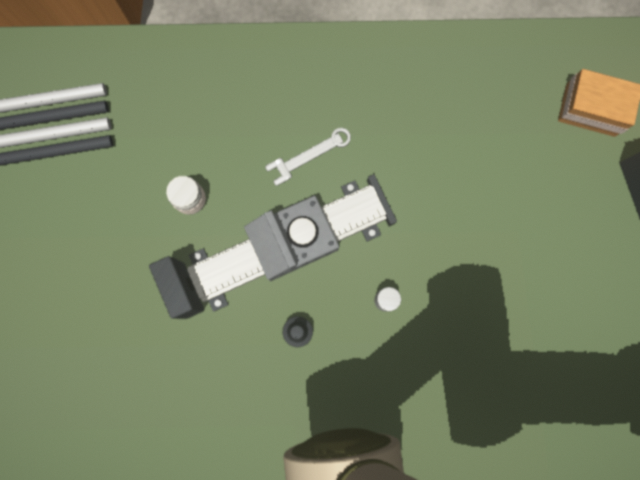

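The scene view shows the carriage mid-rail with its button at about (335,243) and the end stop at (422,198). In the top view the button is at (302,231), the stop at (177,287), the low plate at (382,200), the offcut at (389,298), the holder at (298,330), the tin at (185,193) and the wrench at (310,155).

```bash
cat > h.py <<'E'
import numpy as np, cv2
from scipy.spatial.transform import Rotation as Ro
def cam(c):
    return c["K"],np.array(c["origin"]),Ro.from_euler("xyz",c["rotation"]).as_matrix()
def ray(c,u,v):
    K,o,R=cam(c); u=np.asarray(u,float);v=np.asarray(v,float)
    d=np.stack([(u-K[0,2])/K[0,0],-(v-K[1,2])/K[1,1],-np.ones_like(u)],-1)
    return o,d@R.T
def plane(c,u,v,z):
    o,d=ray(c,u,v); return o+d*((z-o[2])/d[...,2])[...,None]
def cloud(c):
    v,u=np.mgrid[:480,:640]; o,d=ray(c,u,v); return o+d*c["range_z"][...,None]
def button(c,uv,z=.067,rad=25,thr=150):
    """bright blob nearest to the given pixel -> world centre on plane z"""
    p=c["pixels"].astype(int); m=(p.min(2)>thr).astype(np.uint8)
    n,l,s,ce=cv2.connectedComponentsWithStats(m)
    ok=[i for i in range(1,n) if s[i,4]>60]; i=min(ok,key=lambda i:np.hypot(*(ce[i]-uv)))
    return ce[i],s[i],plane(c,*ce[i],z)
E
python3 - <<'E'
from h import *
for n,uv in(("top",(302,231)),("scene",(335,243))):
    c=dict(np.load(f"{n}0.npz")); P=cloud(c); px=c["pixels"].astype(int)
    print(n,"bench z",np.median(P[100:400:9,150:450:9,2]))
    print("button",*button(c,uv))
    m=np.hypot(P[...,0]-.45,P[...,1]-.1)<.3
    for nm,lo,hi in(("stop",.092,.104),("wall",.080,.090),("deck",.050,.059),("rail",.027,.035),("but",.063,.071)):
        q=(m&(P[...,2]>lo)&(P[...,2]<hi)).astype(np.uint8)
        k,l,s,ce=cv2.connectedComponentsWithStats(q)
        for i in np.argsort(-s[1:,4])[:2]+1:
            if s[i,4]<40: continue
            pts=P[l==i]; rc=cv2.minAreaRect((pts[:,:2]*1000).astype(np.float32))
            print(nm,s[i,4],ce[i].round(),"med",np.median(pts,0).round(4),"rect",np.round(rc[0],1),np.round(rc[1],1),round(rc[2],1))
E
```

```text
top bench z 0.00029712367108603033
button [301.9581749  230.58745247] [290 218  25  26 526] [0.5739515  0.06931218 0.067     ]
stop 1446 [170. 287.] med [0.4919 0.2584 0.0978] rect [492.5 259.4] [86.5 34.6] 23.3
wall 665 [279. 240.] med [0.5579 0.1034 0.084 ] rect [558.2 105.1] [89.5 19.3] 22.8
wall 87 [183. 287.] med [0.4923 0.2438 0.0847] rect [495.1 243.6] [86.4 22. ] 8.0
deck 2119 [307. 231.] med [0.5761 0.0595 0.0548] rect [575.2  66.3] [90.2 78. ] 23.5
deck 136 [187. 200.] med [0.6269 0.2427 0.0576] rect [629.6 243.7] [24.5 39.1] 19.9
rail 2185 [225. 270.] med [0.5212 0.1918 0.031 ] rect [521.5 191.4] [ 50.8 107. ] 23.3
rail 1741 [354. 211.] med [ 0.6089 -0.0126  0.0306] rect [609.6 -13.6] [50.5 92.4] 23.1
but 531 [302. 231.] med [0.5736 0.0691 0.0668] rect [574.  69.] [38.6 38.9] 11.9
but 430 [264. 249.] med [0.5472 0.1272 0.0668] rect [548.4 128. ] [90. 18.] 25.8
scene bench z 0.001324090336332795
button [334.51142857 241.26      ] [322 233  26  18 350] [0.574204   0.06904996 0.067     ]
stop 697 [425. 177.] med [0.4982 0.2575 0.0986] rect [493.1 259.2] [86.6 36.1] 24.1
wall 446 [354. 224.] med [0.5643 0.1033 0.0853] rect [559.8 104.7] [91.2 20.3] 23.4
wall 264 [423. 187.] med [0.5102 0.2491 0.0851] rect [503.4 248.9] [89.6 31.5] 44.7
deck 1735 [335. 253.] med [0.5921 0.0597 0.0559] rect [568.4  84.7] [ 90.8 119.4] 23.8
deck 227 [419. 201.] med [0.5079 0.2479 0.0545] rect [502.6 248.6] [90.5 30. ] 42.2
rail 1896 [288. 288.] med [ 0.613  -0.0155  0.0318] rect [612.1 -14.1] [ 69.8 107.3] 24.0
rail 1072 [399. 220.] med [0.5193 0.2086 0.032 ] rect [521.2 219. ] [ 88.  112.6] 34.4
but 404 [335. 242.] med [0.5773 0.0682 0.0677] rect [574.8  68.8] [37.7 39.8] 69.1
but 310 [360. 233.] med [0.5715 0.1117 0.067 ] rect [555.5 116.3] [88.9 43.4] 23.2
```

>>> move_arm(increments=[[[0,0,0,1.5,-1,0,1],[0,0,0,4,-3,0,1],[0,0,0,7,-5.2,0,1],[0,0,-1,10.5,-8,0,1],[0,0,-1,14,-10.5,0,1],[0,0,-2,17.5,-13,0,1],[0,0,-2,21,-15.7,0,1],[0,0,-3,24.5,-18.4,0,1],[0,0,-3,28,-21,0,1],[0,0,-4,31,-23.2,0,1],[0,0,-5,33,-24.7,0,1],[0,0,-5.2,34,-25.5,0,1]]])

```text
t: 1.6
tcp_pos: [0.4072, -0.1493, 0.2562]
eef_rot: [-3.141, 0.0, 0.408]
wrist_force: [0.3, -0.3, 0.1]
finger_gap: 0.0002
gripper_force: 0.0
```

>>> move_arm(increments=[[[0,0,0,1.5,-1,0,1],[0,0,0,4,-2.5,0.5,1],[0,0,0,7,-4.3,1.5,1],[0,0,0,10,-6.1,3,1],[0,0,0,13,-7.9,4.5,1],[0,0,0,16,-9.8,6,1],[0,0,0,19,-11.6,7.5,1],[0,0,0,21.5,-13.1,9,1],[0,0,0,23,-14,10.5,1],[0,0,0,23.7,-14.5,11.2,1],[0,0,0,24,-14.6,11.5,1],[0,0,0,24,-14.6,11.5,1]]])

```text
t: 3.1
tcp_pos: [0.5697, 0.0775, 0.1416]
eef_rot: [3.141, -0.0, 0.406]
wrist_force: [0.3, 0.3, -0.1]
finger_gap: -0.0002
gripper_force: 0.0
```

Run:
```python
from workcell import r
from h import *
s=r.sense(); print(s["t"],s["tcp_pos"],s["eef_rot"],s["wrist_force"])
c=r.camera("scene"); P=cloud(c); cv2.imwrite("pics/s1.png",cv2.resize(c["pixels"][120:330,230:510,::-1],None,fx=2.8,fy=2.8))
B=np.array([.574,.069]); a=np.radians(23.3); ey=np.array([-np.sin(a),np.cos(a)]); ex=np.array([np.cos(a),np.sin(a)])
# gripper extents vs height, in rail axes relative to the button
D=P[...,:2]-B; X=D@ex;Y=D@ey
for z in np.arange(.09,.20,.01):
    m=(abs(X)<.1)&(abs(Y)<.11)&(abs(P[...,2]-z)<.005)
    if m.sum()>5: print(round(z,3),m.sum(),"x",np.percentile(X[m],[1,99]).round(4),"y",np.percentile(Y[m],[1,99]).round(4))
m=(abs(X)<.035)&(abs(Y)<.06); print("min gripper z",np.sort(P[...,2][m&(P[...,2]>.095)])[:5])
t=dict(np.load("top0.npz")); P=cloud(t); D=P[...,:2]-B; rr=np.hypot(D[...,0],D[...,1])
for q in range(15,28,2): print(q,np.percentile(P[...,2][abs(rr-q/1000)<.001],[10,50,90]).round(4))
```

```text
3.1 [0.56971836 0.07754518 0.14161867] [ 3.14136979e+00 -2.50745144e-04  4.06066296e-01] [ 0.33549789  0.29155549 -0.11971088]
0.09 199 x [-0.0392  0.0455] y [0.0294 0.0413]
0.12 36 x [-0.0071  0.0109] y [-0.0019  0.0156]
0.13 107 x [-0.0066  0.0108] y [-0.0048  0.0217]
0.14 115 x [-0.0077  0.0113] y [-0.0051  0.023 ]
0.15 106 x [-0.0054  0.0113] y [-0.0048  0.0228]
0.16 103 x [0.0051 0.0131] y [-0.0181  0.0362]
0.17 285 x [-0.011   0.0125] y [-0.0269  0.0437]
0.18 262 x [-0.0164  0.0159] y [-0.0363  0.0525]
0.19 357 x [-0.0142  0.0168] y [-0.0434  0.0607]
0.2 406 x [-0.0077  0.0168] y [-0.0519  0.0657]
min gripper z [0.1172505  0.11739179 0.11781982 0.11822202 0.1185227 ]
15 [0.0648 0.067  0.0686]
17 [0.0651 0.0665 0.0682]
19 [0.0572 0.0657 0.0679]
21 [0.0553 0.0567 0.0589]
23 [0.0549 0.057  0.0592]
25 [0.0531 0.0551 0.0576]
27 [0.0525 0.0546 0.0566]
```

View pics/s1.png

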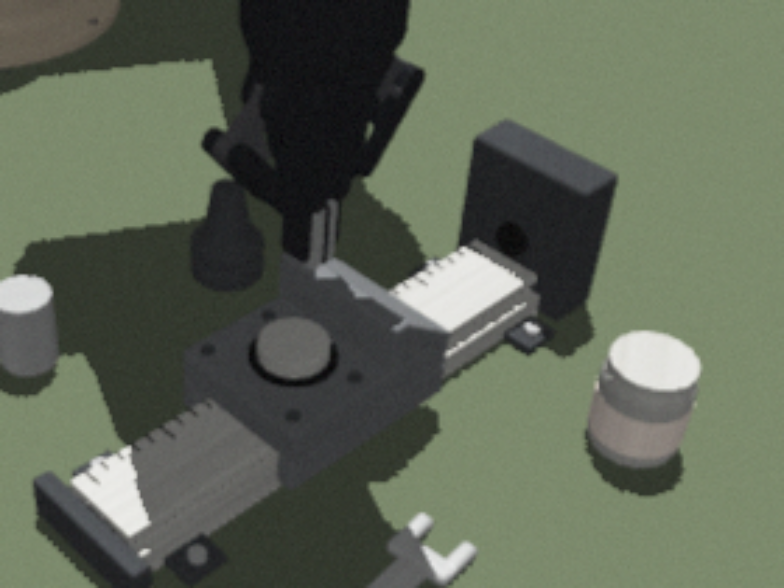

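The fingertips stand at about (315,265) in the crop, between the button at (293,350) and the thumb wall, centred over the rail; the other things are clear. I'll go down next to the wall.

>>> move_arm(increments=[[[0,0,0,0,0,0.5,1],[0,0,0,0,0,1.5,1],[0,0,0,0,0,2.5,1],[0,0,0,0,0,3.3,1],[0,0,0,0,0,3.9,1],[0,0,0,0,0,4.3,1],[0,0,0,0,0,4.5,1],[0,0,0,0,0,4.5,1],[0,0,0,0,0,4.5,1]]])

```text
t: 4.28
tcp_pos: [0.5698, 0.0779, 0.0965]
eef_rot: [3.141, -0.0, 0.407]
wrist_force: [-0.3, 0.1, 0.8]
finger_gap: -0.0001
gripper_force: 0.0
```

>>> move_arm(increments=[[[0,0,0,0,-0.2,0,1],[0,0,0,0,-0.3,0.1,1],[0,0,0,0,-0.3,0.2,1],[0,0,0,0,-0.3,0.3,1],[0,0,0,0,-0.3,0.4,1],[0,0,0,0,-0.3,0.5,1],[0,0,0,0,-0.3,0.6,1],[0,0,0,0,-0.3,0.6,1]]])

```text
t: 5.28
tcp_pos: [0.5686, 0.0807, 0.0905]
eef_rot: [3.141, -0.0, 0.407]
wrist_force: [-1.4, 0.0, 4.5]
finger_gap: -0.0001
gripper_force: 2.2
```

>>> move_arm(increments=[[[0,0,0,0,0,0.1,1],[0,0,0,0,0,0.2,1],[0,0,0,0,0,0.3,1],[0,0,0,0,0,0.4,1],[0,0,0,0,0,0.5,1],[0,0,0,0,0,0.5,1],[0,0,0,0,0,0.5,1]]])

```text
t: 6.15
tcp_pos: [0.5686, 0.0807, 0.0855]
eef_rot: [3.141, -0.0, 0.407]
wrist_force: [-2.9, -0.7, 6.0]
finger_gap: 0.0001
gripper_force: 3.1
```

>>> move_arm(increments=[[[0,0,0,0,-0.1,0,1],[0,0,0,0,-0.3,0,1],[0,0,0,0,-0.6,0,1],[0,0,0,0,-1,0,1],[0,0,0,0,-1.5,0,1],[0,0,0,0,-2,0,1],[0,0,0,0,-2.5,0,1],[0,0,0,0,-3,0,1],[0,0,0,0,-3.5,0,1],[0,0,0,0,-4,0,1],[0,0,0,0,-4.5,0,1],[0,0,0,0,-5,0,1]]])

```text
t: 7.65
tcp_pos: [0.5489, 0.1264, 0.0855]
eef_rot: [3.141, -0.0, 0.407]
wrist_force: [-1.7, -2.6, 6.2]
finger_gap: -0.0001
gripper_force: 3.1
```

>>> move_arm(increments=[[[0,0,0,0,-0.5,0,1],[0,0,0,0,-1,0,1],[0,0,0,0,-1.5,0,1],[0,0,0,0,-2,0,1],[0,0,0,0,-2.5,0,1],[0,0,0,0,-3,0,1],[0,0,0,0,-3.5,0,1],[0,0,0,0,-4,0,1],[0,0,0,0,-4.4,0,1],[0,0,0,0,-4.7,0,1],[0,0,0,0,-4.9,0,1],[0,0,0,0,-5.1,0,1]]])

```text
t: 9.15
tcp_pos: [0.5288, 0.1733, 0.0855]
eef_rot: [3.141, -0.0, 0.407]
wrist_force: [-2.2, -2.9, 7.6]
finger_gap: 0.0001
gripper_force: 3.1
```

```bash
cat > gap.py <<'E'
from workcell import r
from h import *
B=np.array([.574,.069]); a=np.radians(23.3); ey=np.array([-np.sin(a),np.cos(a)]); ex=np.array([np.cos(a),np.sin(a)])
s=r.sense(); print(s["t"],"tool y",(s["tcp_pos"][:2]-B)@ey,"x",(s["tcp_pos"][:2]-B)@ex,"F xyz rail",s["wrist_force"][:2]@ex,s["wrist_force"][:2]@ey,s["wrist_force"][2])
for n in("scene","top"):
    c=r.camera(n); P=cloud(c); D=P[...,:2]-B; X=D@ex;Y=D@ey; Z=P[...,2]
    for nm,z,y0,y1 in(("wall top",.085,.02,.17),("stop top",.098,.17,.26),("rail visible ahead",.031,.06,.2),("rear deck",.055,-.08,.2)):
        m=(abs(X)>.014)&(abs(X)<.045 if nm!="rail visible ahead" else abs(X)<.022)&(abs(Z-z)<.003)&(Y>y0)&(Y<y1)
        print(n,nm,m.sum(),np.percentile(Y[m],[2,50,98]).round(4) if m.sum()>5 else "")
    cv2.imwrite(f"pics/{n}_{s['t']:.1f}.png",cv2.resize(c["pixels"][100:340,130:450,::-1],None,fx=2.4,fy=2.4))
E
python3 gap.py; ls pics
```

```text
9.15 tool y 0.1136478038791521 x -0.0002983733815498271 F xyz rail -3.2014397368433882 -1.7963324656078477 7.552338766906449
scene wall top 116 [0.1296 0.1341 0.1419]
scene stop top 270 [0.1902 0.2055 0.2224]
scene rail visible ahead 11 [0.0601 0.0612 0.0637]
scene rear deck 1063 [0.0592 0.0926 0.1919]
top wall top 0 
top stop top 0 
top rail visible ahead 0 
top rear deck 233 [0.0596 0.0687 0.0812]
s1.png
scene0.png
scene_9.2.png
top0.png
top_9.2.png
```

>>> move_arm(increments=[[[0,0,0,0,-0.2,0,1],[0,0,0,0,-0.4,0,1],[0,0,0,0,-0.5,0,1],[0,0,0,0,-0.6,0,1],[0,0,0,0,-0.7,0,1]]])

```text
t: 9.88
tcp_pos: [0.526, 0.1797, 0.0855]
eef_rot: [3.141, -0.0, 0.407]
wrist_force: [-2.1, -3.1, 5.4]
finger_gap: 0.0004
gripper_force: 3.1
```

>>> move_arm(increments=[[[0,0,0,0,-0.1,0,1],[0,0,0,0,-0.2,0,1],[0,0,0,0,-0.25,0,1]]])

```text
t: 10.25
tcp_pos: [0.5256, 0.1817, 0.0857]
eef_rot: [3.14, -0.002, 0.407]
wrist_force: [0.8, -3.5, 6.0]
finger_gap: -0.0002
gripper_force: 3.1
```

>>> move_arm(increments=[[[0,0,0,0,-0.05,0,1],[0,0,0,0,-0.1,0,1],[0,0,0,0,-0.1,0,1]]])

```text
t: 10.62
tcp_pos: [0.5254, 0.1826, 0.0858]
eef_rot: [3.14, -0.002, 0.407]
wrist_force: [0.9, -3.6, 5.7]
finger_gap: -0.0001
gripper_force: 3.1
```

```bash
python3 gap.py; ls pics
```

```text
10.625 tool y 0.1235894065102221 x 0.0003264215708117806 F xyz rail -0.553942274749104 -3.6834919196055007 5.675724751851771
scene wall top 115 [0.1378 0.1422 0.1505]
scene stop top 241 [0.19   0.2044 0.2227]
scene rail visible ahead 40 [0.0606 0.0649 0.0702]
scene rear deck 1010 [0.0671 0.0991 0.1917]
top wall top 0 
top stop top 0 
top rail visible ahead 35 [0.0601 0.0629 0.0664]
top rear deck 303 [0.067  0.0787 0.0927]
s1.png
scene0.png
scene_10.6.png
scene_9.2.png
top0.png
top_10.6.png
top_9.2.png
```

>>> move_arm(increments=[[[0,0,0,0,-0.05,0,1],[0,0,0,0,-0.1,0,1],[0,0,0,0,-0.15,0,1],[0,0,0,0,-0.15,0,1]]])

```text
t: 11.22
tcp_pos: [0.525, 0.1839, 0.0859]
eef_rot: [3.14, -0.002, 0.407]
wrist_force: [1.3, -5.2, 6.4]
finger_gap: -0.0002
gripper_force: 3.8
```

```bash
python3 gap.py
```

```text
11.225 tool y 0.12497165615028737 x 0.0004225321344903081 F xyz rail -0.900482998527215 -5.297308330650977 6.386114840471784
scene wall top 112 [0.1378 0.1417 0.1501]
scene stop top 243 [0.1901 0.2039 0.2218]
scene rail visible ahead 40 [0.0603 0.0653 0.0704]
scene rear deck 1032 [0.067  0.0995 0.1913]
top wall top 0 
top stop top 0 
top rail visible ahead 41 [0.0601 0.0631 0.0664]
top rear deck 326 [0.0673 0.0799 0.0947]
```

View pics/scene_10.6.png

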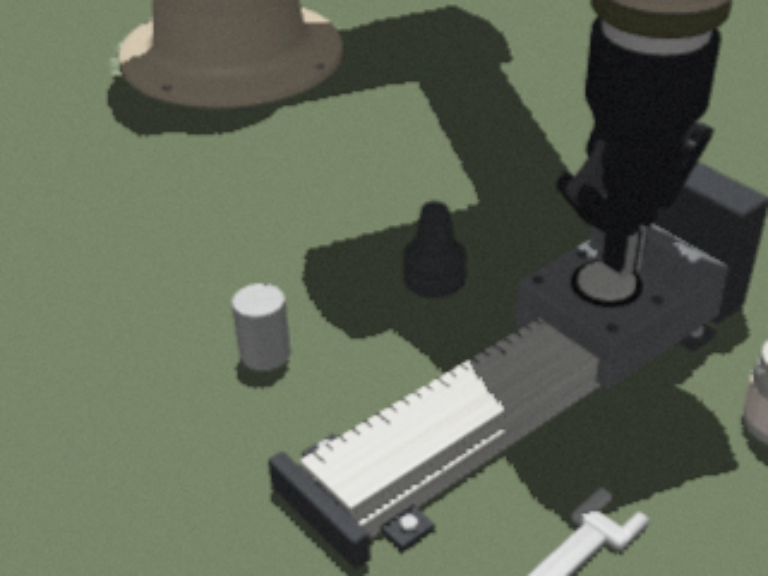

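>>> move_arm(increments=[[[0,0,0,0,-0.05,0,1],[0,0,0,0,-0.1,0,1],[0,0,0,0,-0.15,0,1],[0,0,0,0,-0.15,0,1]]])

```text
t: 11.82
tcp_pos: [0.5249, 0.1841, 0.0859]
eef_rot: [3.138, -0.002, 0.406]
wrist_force: [3.3, -11.7, 5.7]
finger_gap: -0.0001
gripper_force: 7.5
```

```bash
python3 gap.py
python3 - <<'E'
from h import *
B=np.array([.574,.069]); a=np.radians(23.3); ey=np.array([-np.sin(a),np.cos(a)]); ex=np.array([np.cos(a),np.sin(a)])
c=dict(np.load("scene0.npz")); P=cloud(c); D=P[...,:2]-B; X=D@ex;Y=D@ey; Z=P[...,2]
for nm,z,y0,y1 in(("wall top",.085,.02,.17),("stop top",.098,.17,.26),("rear deck",.055,-.08,.2)):
    m=(abs(X)>.014)&(abs(X)<.045)&(abs(Z-z)<.003)&(Y>y0)&(Y<y1); print(nm,np.percentile(Y[m],[2,50,98]).round(4))
E
```

```text
11.825 tool y 0.1251375477154665 x 0.0004310928148623386 F xyz rail -1.5989681571167311 -12.023846173613636 5.69711062623082
scene wall top 115 [0.1379 0.1426 0.1504]
scene stop top 241 [0.1901 0.2047 0.2221]
scene rail visible ahead 39 [0.0604 0.0648 0.0709]
scene rear deck 1024 [0.0671 0.0986 0.1918]
top wall top 0 
top stop top 0 
top rail visible ahead 45 [0.0601 0.063  0.0665]
top rear deck 333 [0.0672 0.0801 0.096 ]
wall top [0.0297 0.0345 0.0448]
stop top [0.1902 0.2042 0.2225]
rear deck [-0.0413 -0.0082  0.192 ]
```

Position is blocked and the push force jumped to 12 N: the carriage is home (travel about 108 mm). Now I'll ease the push slightly and lift straight up to release the button.

>>> move_arm(increments=[[[0,0,0,0,0.1,0,1],[0,0,0,0,0.1,-0.15,1],[0,0,0,0,0.1,-0.3,1],[0,0,0,0,0.1,-0.5,1],[0,0,0,0,0.1,-0.7,1],[0,0,0,0,0.1,-0.9,1],[0,0,0,0,0.1,-1.1,1],[0,0,0,0,0.1,-1.2,1],[0,0,0,0,0.1,-1.2,1]]])

```text
t: 13.05
tcp_pos: [0.5239, 0.1839, 0.0965]
eef_rot: [3.14, 0.001, 0.406]
wrist_force: [2.0, -6.1, -3.1]
finger_gap: 0.0
gripper_force: 3.2
```

>>> move_arm(increments=[[[0,0,0,0,0.2,0,1],[0,0,0,0,0.5,0,1],[0,0,0,0,0.8,0,1],[0,0,0,0,0.8,-0.6,1],[0,0,0,0,0.8,-2,1],[0,0,0,0,0.8,-4,1],[0,0,0,0,0.8,-6,1],[0,0,0,0,0.8,-8,1],[0,0,0,0,0.8,-10,1],[0,0,0,0,0.8,-11.5,1],[0,0,0,0,0.8,-12,1],[0,0,0,0,0.8,-12,1]]])

```text
t: 14.55
tcp_pos: [0.5267, 0.1776, 0.2173]
eef_rot: [-3.142, 0.0, 0.407]
wrist_force: [0.0, 0.5, 0.2]
finger_gap: -0.0
gripper_force: 0.0
```

>>> move_arm(increments=[[[0,0,0,-1,0.5,0,1],[0,0,0,-3,1.5,0,1],[0,0,0,-6,3,0,1],[0,0,0,-9,5,0,1],[0,0,0,-12,7,0,1],[0,0,0,-14.5,9,0,1],[0,0,0,-16.5,11,0,1],[0,0,0,-17.5,12.5,0,1],[0,0,0,-18,13,0,1],[0,0,0,-18,13,0,1]]])

```text
t: 15.8
tcp_pos: [0.4126, -0.013, 0.2171]
eef_rot: [-3.141, 0.0, 0.406]
wrist_force: [0.5, -0.3, 0.0]
finger_gap: -0.0001
gripper_force: 0.0
```

```bash
python3 gap.py
python3 - <<'E'
from workcell import r
from h import *
B=np.array([.574,.069]); a=np.radians(23.3); ey=np.array([-np.sin(a),np.cos(a)]); ex=np.array([np.cos(a),np.sin(a)])
c=r.camera("scene"); P=cloud(c); D=P[...,:2]-B; X=D@ex;Y=D@ey
for y in(.100,.108):
    m=np.hypot(X,Y-y)<.012; print("button z",np.median(P[...,2][m]),m.sum())
cv2.imwrite("pics/end.png",c["pixels"][:,:,::-1])
E
```

```text
15.8 tool y -0.01146063699855657 x -0.18070529252566603 F xyz rail 0.35850513799433875 -0.43847074363733995 0.02025963142712182
scene wall top 207 [0.1378 0.1424 0.1498]
scene stop top 425 [0.1902 0.2037 0.2223]
scene rail visible ahead 44 [0.0603 0.0651 0.0698]
scene rear deck 1023 [0.0669 0.0989 0.1914]
top wall top 381 [0.1384 0.1447 0.1531]
top stop top 907 [0.1908 0.2068 0.223 ]
top rail visible ahead 39 [0.0601 0.0635 0.0664]
top rear deck 1758 [0.068  0.1033 0.1869]
button z 0.06760734562897322 136
button z 0.06788714337803387 103
```

View pics/end.png

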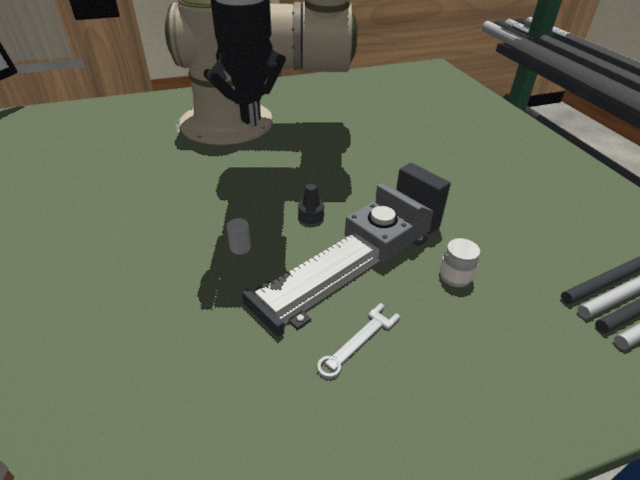

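The final view shows the carriage against the end stop, with its button at (383,215) and measured fully up at z ≈ 67.7 mm. The loose things haven't moved and the arm is clear.

```bash
python3 -c "
from workcell import r
print(r.sign_off())"
```

```text
the job is handed in; nothing more can be done
None
```

The carriage is home against the end stop and locked with its button fully up, the arm is clear, the loose things look undisturbed, and the job was handed in at about 16 s.

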